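Pack away the baking balls

ROBOT

A 6-joint arm with a two-finger parallel gripper is mounted at the origin on the work surface. World frame = base frame: x ahead of the robot, y to its left, z up, the work surface at z = 0. Lengths are in m, angles in degrees, forces in N, time in s.
With the tool pointing down it reaches from about 0.4 to 0.825 m from the base axis. Payload 7 kg.
Tool frame: the origin (TCP) lies midway between the tips of the shut fingers; the grasp point (between the pads) lies 19 mm behind it (r.grip_point_offset is the z of the grasp point in the tool frame, in m); z points along the fingers, y is the line along which they close (so a half turn about z gives the same grasp; the last joint's range is limited). The gripper opens to 88 mm and grips with 3 to 60 N. Pads are 19 mm wide; open, the fingers measure 130 mm over their backs; the gripper's body (78 mm by 193 mm) begins 47 mm behind the grasp point.
Start: joints at [-48.352, 20.546, 0.682, 0, -70.136, -16.507], TCP at [0.287, -0.611, 0.227] pointing down, gripper open.
Joint ranges: [-176.03, 176.03], [-82.01, 121.73], [-58.28, 71.71], [-173.87, 95.51], [-174.79, -0.11], [-173.66, 173.66]. Speed limits (degrees/s): [136.94, 136.94, 172.46, 180, 180, 180].

INTERFACE

Orientations are given as [roll, pitch, yaw] about the fixed x, y, z axes, in that order (R = Rz(yaw) Ry(pitch) Rx(roll)).
In Python, from plant import r, viewer, recognise, outline_of, pinpoint gives the robot as it stands.
- The arm moves only by the tool move_arm, never from a script. Its argument "targets" is a list of rows, each a list of 2 entries, a list of its own where there are three numbers: the shift along the tool's x, y, z in cm, then the turn, a rotation vector about the tool's x, y, z in rad. A call has 1 to 5 rows; each row is the pose to reach, as a shift and turn from the pose commanded when the call began, along the tool's axes at that moment; what a row does not reach only later rows make up. A row lasts 1/8 s, in which the tool goes at most 62.5 mm and 10.7 degrees, less where a joint would pass 70% of its speed; a pose out of reach is approached as far as the arm can. A call with a gripper value outside its range is refused whole. "jaw" is the finger opening in cm, from 0 to 8.76, set as the call begins (left out, the last holds). The fingers move at their own pace and stop on an object; "squeeze" is the grip in N (left out, the last holds). Time passes only in rows, so rows that repeat a pose let the fingers close. It gives the time, the measured TCP pose, the force, the opening and the grip force at its end, in the units of the state.
- r.get_state(): the state, without advancing time (a new reading comes with each control period).
- viewer.capture(name): name is "scene" or "top" or "wrist"; returns a dict with "image" (480x640x3 uint8, blue, green, red), "intrinsics" (3x3 intrinsics, pixels), "camera_from_world" (4x4, takes a point from world to camera coordinates). Camera axes: x right, y up, looking along -z (the intrinsics and any distortion apply to the point x, -y, -z); pixel columns grow to the right and rows downward; lengths in m; the calibration is good to about 2 mm. A picture is of the moment at which its call begins. There is no depth.
- r.close_job(): hands the job in; it is judged then, once.
Trained networks look in the newest picture that a camera, given by its name, has taken for a name from the list of things; names that differ only in an ending like _2 or _b are one class to them, and where a whole thing is asked for, a point or a joint stands for the part that bears it (a point fixed in the world has none). Each returns a list of dicts, best first, with "score" (0 to 1); they miss things now and then, are a little off and sometimes report something else, mostly with a low value. They report only what shows in the picture. A call takes as long as a camera call.
- recognise(label, camera): "box" ([left, top, right, bottom] in pixels, round what is visible of it).
- outline_of(label, camera): "mask" (480x640 bool, what is visible of it) and "box" ([left, top, right, bottom] in pixels, round what is visible of it).
- pinpoint(label, camera): "location" ([row, column] in pixels: a listed point, or the origin of a listed thing).
The state is a dict: "time_s": time; "joints": joint angles; "qd": joint speeds; "joint_torque": joint torques, N m; "tcp_pos": TCP position; "eef_rot": TCP orientation; "contact_force": force on the tool from outside, world axes, zero at the start; "moment": the same for the moment, N m; "gripper_width": finger opening in m; "gripper_force": force on a finger pad.
Only numpy, scipy, OpenCV 4.12 (cv2) and the standard library are available. Lean on these libraries where they do the work, as an engineer would, in place of code of your own. Each camera call takes 0.05 s, during which the arm holds its last target. There are 200 camera calls.

TASK

Pack away the ceramic baking balls: bring the scoop's spout down close above the open low tub before tipping it, pour every ball into the tub, and stand the emptied scoop upright on the middle of the black mitt trivet. Once the balls are in, put the lid from the cooling rack on the tub and press it fully home, and press the cap of every pot on the counter fully home too, pots left standing. Leave the whisk, the basket and the twist-cap container where they are.

Things in the scene. Friction and masses are not known exactly. Their poses are not given: they have to be found in the camera images.
- scoop: Steel pouring scoop, 200 g, holding the balls at first: open trough 52 mm wide, walls 40 high, flat floor 76 long; origin under the floor's middle, x to the spout, z up. At +x the bottom rises at 20 degrees over 45 mm to an open spout, so balls roll out once it is tipped nose down by over 20 degrees. Wooden bar handle above it: 76 long in x, 14 wide in y, from 68 to 88 mm up, middle 3 mm behind the origin.
- spout (a point): Middle of the scoop's pouring lip: 80 mm ahead of the scoop's origin in x and 19 mm up; axes as the scoop's.
- tub: Low open white plastic tub standing firmly on the counter (it cannot be pushed about), 116 mm across, 36 high, walls 4, floor 5 thick; origin under its middle, z up. A grey seal ring stands inside its rim (inside diameter 94, outside 108).
- seal (a joint): The tub's seal ring: 0 when it stands 6 mm proud of the rim, 0.006 when pushed down level with the rim. It moves at about 6 N, and stays where it is left.
- lid: The tub's white lid, 100 g, knob up on the cooling rack: a plug 86 mm across and 6 thick, above it a disc 116 across and 6 thick, then a round knob 24 across and 28 high (40 overall). Origin at the middle of the plug's underside, z up. Laid on the tub it rests on the raised seal, origin 36 mm above the tub's; pushed fully down the disc meets the rim, 30 mm.
- trivet: Black silicone mitt-shaped trivet lying fixed on the counter, 8 mm thick, about 120 by 180 mm (long in its y); origin under the middle.
- rack: Aluminium sheet pan (230 x 320 mm, long in y, rim 22 high) under a steel cooling rack whose wires' top is 30 mm above the counter; origin under the middle. Fixed.
- bead0: A white ceramic baking ball (pie weight), 20 mm across, 11 g; origin at its centre. May be absent.
- bead1: A white ceramic baking ball (pie weight), 20 mm across, 11 g; origin at its centre. May be absent.
- bead2: A white ceramic baking ball (pie weight), 20 mm across, 11 g; origin at its centre. May be absent.
- bead3: A white ceramic baking ball (pie weight), 20 mm across, 11 g; origin at its centre. May be absent.
- bead4: A white ceramic baking ball (pie weight), 20 mm across, 11 g; origin at its centre. May be absent.
- bead5: A white ceramic baking ball (pie weight), 20 mm across, 11 g; origin at its centre. May be absent.
- pot0: White plastic pot, round, 72 mm across and 66 high, 470 g, loose; origin under its middle, z up. A grey push-in cap 50 mm across is set in its top. May be absent.
- cap0 (a joint): Push-in cap of pot0: 0 when its top stands 10 mm above the pot's top face, 0.008 when pushed fully home (top 2 mm above the face). It moves at about 6 N and stays where it is left.
- pot1: White plastic pot, round, 72 mm across and 66 high, 470 g, loose; origin under its middle, z up. A grey push-in cap 50 mm across is set in its top. May be absent.
- cap1 (a joint): Push-in cap of pot1: 0 when its top stands 10 mm above the pot's top face, 0.008 when pushed fully home (top 2 mm above the face). It moves at about 6 N and stays where it is left.
- pot2: White plastic pot, round, 72 mm across and 66 high, 470 g, loose; origin under its middle, z up. A grey push-in cap 50 mm across is set in its top. May be absent.
- cap2 (a joint): Push-in cap of pot2: 0 when its top stands 10 mm above the pot's top face, 0.008 when pushed fully home (top 2 mm above the face). It moves at about 6 N and stays where it is left.
- pot3: White plastic pot, round, 72 mm across and 66 high, 470 g, loose; origin under its middle, z up. A grey push-in cap 50 mm across is set in its top. May be absent.
- cap3 (a joint): Push-in cap of pot3: 0 when its top stands 10 mm above the pot's top face, 0.008 when pushed fully home (top 2 mm above the face). It moves at about 6 N and stays where it is left.
- whisk: Bystander: beechwood dough whisk, 290 mm long, lying flat to the right; origin on its handle.
- basket: Bystander: round rattan proofing basket, 190 mm across, 80 high; origin under its middle.
- canister: Bystander: taller white container with a ribbed twist cap, 84 mm across, 130 high; origin under its middle.

How it is judged:
By the outcome, as a careful person would: the job done as asked, in the order asked, and still so for the second after the job is handed in, with the robot touching nothing.
Of bead0, bead1, bead2, bead3, bead4, bead5 only 3 to 6 are there at a start; the rules pass over those that are not, and their reading is None.
Of pot0, pot1, pot2, pot3 only 2 to 4 are there at a start; the rules pass over those that are not, and their reading is None.
At some moment in a run one of pot0, pot1, pot2, pot3, lid may be knocked a few centimetres aside while the robot is not near it.
It also fails if it takes over 200 s, if anything falls off the work surface, if the arm or the gripper's body presses on something with over 40 N, if the wrist force passes 120 N, or if a joint passes its speed limit or range.

## Working session

There is one attempt and no reset: what is moved stays moved. The work goes in short steps, Python scripts to look and compute and a tool call to move; the robot and the scene stay as the last step left them, time stands still between calls to the robot, and variables do not carry over. Pictures are saved under pics/ and viewed, at most 14 in all, crops included, and the job is handed in when it is done.

Besides the shell and the picture viewer there is one more tool, called after "Emit:" by a JSON object that holds its "name" and its "arguments", one argument or row to a line. move_arm: Moves the arm, as the interface text tells. Its arguments: {"type":"object","properties":{"targets":{"type":"array","items":{"type":"array"}},"jaw":{"type":"number"},"squeeze":{"type":"number"}},"required":["targets"]}

```bash
ls; mkdir -p pics; cat > h.py <<'E'
import numpy as np,cv2,json
from plant import r,viewer,recognise,outline_of,pinpoint
from scipy.spatial.transform import Rotation as Ro
def cap(n,save=None):
    c=viewer.capture(n)
    if save: cv2.imwrite('pics/'+save+'.png',c['image'])
    return c
def ray(c,u,v):
    K=np.array(c['intrinsics']);T=np.array(c['camera_from_world'])
    d=np.linalg.inv(K)@[u,v,1]; d=np.array([d[0],-d[1],-d[2]])
    R=T[:3,:3]; return -R.T@T[:3,3], R.T@d
def at(c,u,v,z):
    o,d=ray(c,u,v); return o+d*(z-o[2])/d[2]
def proj(c,p):
    K=np.array(c['intrinsics']);T=np.array(c['camera_from_world'])
    q=T[:3,:3]@np.asarray(p)+T[:3,3]; w=K@[q[0],-q[1],-q[2]]; return w[:2]/w[2]
def pose():
    s=r.get_state(); return np.array(s['tcp_pos']),Ro.from_euler('xyz',s['eef_rot'],degrees=True)
def rel(p,R):
    """shift cm in tool axes, rotvec rad, from measured pose to target"""
    p0,R0=pose()
    return (R0.inv().apply(np.asarray(p)-p0)*100).round(2),(R0.inv()*R).as_rotvec().round(3)
E
cat > a.py <<'E'
from h import *
s=r.get_state();print(s['time_s'],s['tcp_pos'],s['eef_rot'])
for n in ['scene','top']:
    c=cap(n,n+'0'); print(n,np.array(c['intrinsics']).round(1).tolist(),ray(c,320,240)[0].round(3))
    hs=dict(scoop=0,spout=.019,tub=0,lid=.03,trivet=0,rack=0,pot0=0,pot1=0,pot2=0,pot3=0,cap0=.07,bead0=.015,whisk=.01,basket=0,canister=0)
    for l,z in hs.items():
        for d in pinpoint(l,n)[:6]:
            if d['score']>.2: v,u=d['location'];print(l,round(d['score'],2),(int(u),int(v)),at(c,u,v,z).round(3)[:2])
E
python3 a.py
```

```text
pics
0.0 [ 0.28652909 -0.6106048   0.22561956] [ 1.79903421e+02 -8.36149695e-03 -1.54867309e+02]
scene [[441.3, 0.0, 321.8], [0.0, 441.3, 239.1], [0.0, 0.0, 1.0]] [ 0.963 -0.559  0.857]
scoop 0.64 (162, 314) [ 0.386 -0.305]
spout 0.7 (195, 320) [ 0.468 -0.281]
tub 0.71 (284, 245) [0.492 0.013]
lid 0.71 (257, 341) [ 0.617 -0.251]
trivet 0.78 (317, 175) [0.412 0.287]
rack 0.62 (258, 369) [ 0.646 -0.29 ]
pot0 0.94 (373, 216) [0.632 0.229]
pot0 0.8 (340, 218) [0.56  0.173]
pot0 0.69 (369, 252) [0.685 0.113]
pot0 0.59 (150, 310) [ 0.354 -0.312]
pot0 0.48 (287, 248) [0.503 0.007]
pot1 0.94 (373, 216) [0.632 0.229]
pot1 0.8 (340, 218) [0.56  0.173]
pot1 0.69 (369, 252) [0.685 0.113]
pot1 0.59 (150, 310) [ 0.354 -0.312]
pot1 0.48 (287, 248) [0.503 0.007]
pot2 0.94 (373, 216) [0.632 0.229]
pot2 0.8 (340, 218) [0.56  0.173]
pot2 0.69 (369, 252) [0.685 0.113]
pot2 0.59 (150, 310) [ 0.354 -0.312]
pot2 0.48 (287, 248) [0.503 0.007]
pot3 0.94 (373, 216) [0.632 0.229]
pot3 0.8 (340, 218) [0.56  0.173]
pot3 0.69 (369, 252) [0.685 0.113]
pot3 0.59 (150, 310) [ 0.354 -0.312]
pot3 0.48 (287, 248) [0.503 0.007]Traceback (most recent call last):
  File "a.py", line 7, in <module>
    for d in pinpoint(l,n)[:6]:
             ~~~~~~~~^^^^^
ValueError: it knows: basket, bead, canister, lid, pot, rack, scoop, spout, trivet, tub, whisk
```

```bash
sed -i "s/pot0=0,pot1=0,pot2=0,pot3=0,cap0=.07,/pot0=0,/" a.py; python3 a.py | grep -v "^scene\b" | tail -32
```

```text
pot0 0.77 (370, 252) [0.687 0.112]
bead0 0.64 (155, 306) [ 0.366 -0.302]
bead0 0.6 (151, 310) [ 0.367 -0.315]
bead0 0.6 (158, 314) [ 0.387 -0.314]
bead0 0.5 (172, 306) [ 0.4   -0.282]
bead0 0.41 (170, 306) [ 0.394 -0.285]
whisk 0.83 (127, 409) [ 0.491 -0.492]
whisk 0.67 (163, 312) [ 0.389 -0.303]
basket 0.88 (394, 137) [0.515 0.587]
canister 0.72 (386, 314) [ 0.804 -0.027]
top [[584.2, 0.0, 311.6], [0.0, 584.2, 237.8], [0.0, 0.0, 1.0]] [0.477 0.051 1.504]
scoop 0.67 (438, 321) [ 0.386 -0.303]
spout 0.83 (430, 289) [ 0.468 -0.278]
spout 0.41 (431, 315) [ 0.403 -0.28 ]
tub 0.67 (317, 280) [0.491 0.007]
tub 0.51 (331, 156) [ 0.817 -0.03 ]
tub 0.32 (226, 222) [0.642 0.241]
lid 0.65 (418, 229) [ 0.62  -0.249]
lid 0.57 (272, 203) [0.687 0.121]
trivet 0.76 (206, 321) [0.391 0.291]
rack 0.83 (431, 220) [ 0.647 -0.29 ]
rack 0.67 (227, 224) [0.638 0.24 ]
pot0 0.97 (258, 251) [0.568 0.16 ]
pot0 0.94 (274, 203) [0.692 0.119]
pot0 0.61 (228, 222) [0.642 0.236]
bead0 0.58 (417, 231) [ 0.617 -0.251]
bead0 0.52 (431, 315) [ 0.401 -0.282]
bead0 0.46 (433, 325) [ 0.376 -0.285]
bead0 0.39 (437, 334) [ 0.354 -0.297]
whisk 0.71 (513, 277) [ 0.496 -0.497]
basket 0.59 (96, 270) [0.52  0.571]
canister 0.63 (332, 157) [ 0.812 -0.034]
```

View pics/scene0.png

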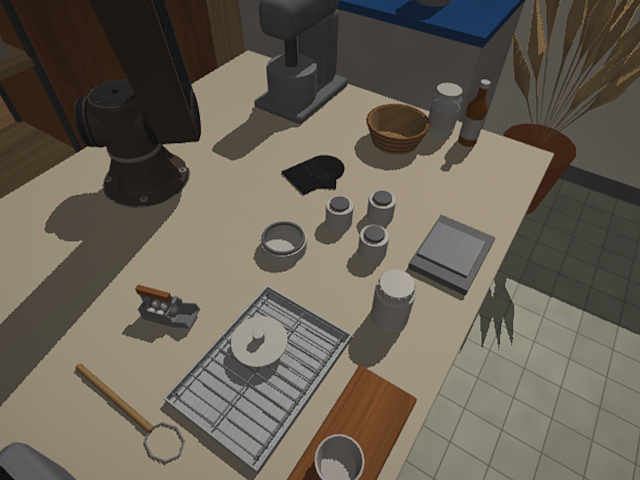

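View pics/top0.png

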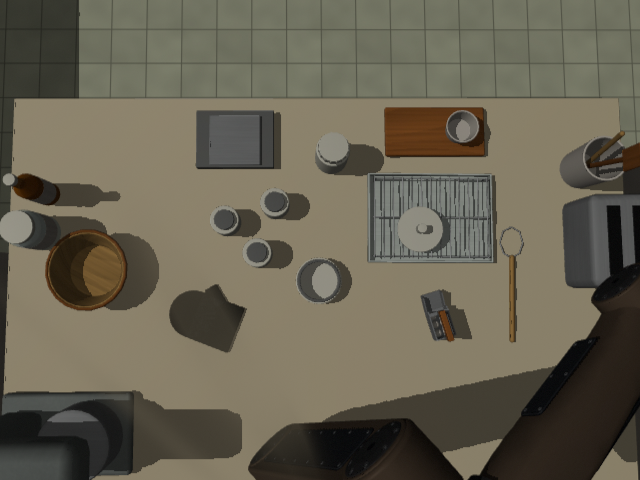

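The scene view shows the scoop with balls at (165,310), tub at (284,243), three pots at (340,213), (381,205) and (373,243), the lid on the rack at (258,341) and the mitt at (315,173). The top view agrees: 3 pots, all with their caps up.

```bash
cat >> h.py <<'E'
def down(yaw): return Ro.from_euler('xyz',[180,0,yaw],degrees=True)
E
python3 -c "
from h import *
print(rel([.383,-.304,.16],down(-163.5)))"
```

```text
(array([-21.76,  23.71,   6.66]), array([-0.   , -0.   ,  0.151]))
```

Emit:
{"name": "move_arm", "arguments": {
  "targets": [
    [[-21.8,23.7,6.6],[0,0,0.15]],
    [[-21.8,23.7,6.6],[0,0,0.15]],
    [[-21.8,23.7,6.6],[0,0,0.15]],
    [[-21.8,23.7,6.6],[0,0,0.15]],
    [[-21.8,23.7,6.6],[0,0,0.15]]
  ],
  "jaw": 8.7,
  "squeeze": 50
}}

```text
time_s: 2.38
tcp_pos: [0.3791, -0.3174, 0.1638]
eef_rot: [-180.0, 0.0, -163.5]
contact_force: [1.1, 0.5, 0.4]
gripper_width: 0.0871
gripper_force: 0.0
```

```bash
cat > b.py <<'E'
from h import *
print(pose()[0],pose()[1].as_euler('xyz',degrees=True))
c=cap('wrist','w1');print(ray(c,320,240)[0])
for l,z in dict(scoop=0,spout=.019,bead=.015).items():
    for d in pinpoint(l,'wrist')[:6]:
        v,u=d['location'];print(l,round(d['score'],2),(int(u),int(v)),at(c,u,v,z).round(3)[:2])
print(rel([.383,-.304,.059],down(-163.5)))
E
python3 b.py
```

```text
[ 0.37910049 -0.31735741  0.16379575] [-1.79960011e+02  4.64459941e-02 -1.63462445e+02]
[ 0.31692655 -0.33612838  0.32233682]
scoop 0.83 (337, 230) [ 0.386 -0.301]
bead 0.89 (327, 231) [ 0.386 -0.311]
bead 0.83 (323, 205) [ 0.364 -0.321]
bead 0.53 (354, 233) [ 0.381 -0.287]
bead 0.52 (353, 255) [ 0.4   -0.283]
bead 0.49 (348, 208) [ 0.361 -0.299]
(array([-0.75,  1.25, 10.52]), array([-0.001,  0.001,  0.004]))
```

View pics/w1.png

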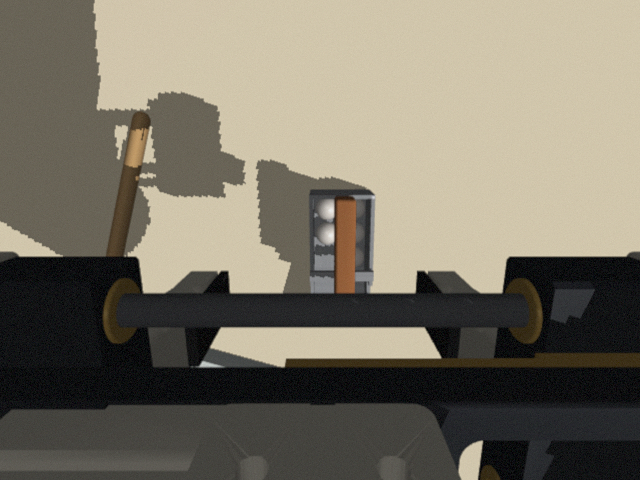

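The wrist view shows the scoop straight: handle column at u≈345, rear end at v≈196, about 5 balls. Check the handle position at its top height.

```bash
python3 -c "
from h import *
c=cap('wrist')
a=at(c,345,197,.088);b=at(c,345,280,.088);print(a,b,np.degrees(np.arctan2(*(b-a)[[1,0]])))
u=(b-a)/np.linalg.norm(b-a);m=a+u*.038;print(m, rel([m[0],m[1],.059],down(-163.5)))"
```

```text
[ 0.3441061  -0.31332321  0.088     ] [ 0.39906751 -0.29585269  0.088     ] 17.633838698282702
[ 0.38032055 -0.30181176  0.088     ] (array([-0.6 ,  1.62, 10.53]), array([-0.001,  0.001,  0.002]))
```

Emit:
{"name": "move_arm", "arguments": {
  "targets": [
    [[-0.6,1.6,0],[0,0,-0.01]],
    [[-0.6,1.6,4],[0,0,-0.01]],
    [[-0.6,1.6,7],[0,0,-0.01]],
    [[-0.6,1.6,9.5],[0,0,-0.01]],
    [[-0.6,1.6,10.5],[0,0,-0.01]]
  ]
}}

```text
time_s: 3.25
tcp_pos: [0.3787, -0.3022, 0.0577]
eef_rot: [179.9, -0.1, -163.0]
contact_force: [-0.5, -0.7, -0.3]
gripper_width: 0.0871
gripper_force: 0.0
```

Emit:
{"name": "move_arm", "arguments": {
  "targets": [
    [[0,0,0],[0,0,0]],
    [[0,0,0],[0,0,0]],
    [[0,0,0],[0,0,0]],
    [[0,0,0],[0,0,0]],
    [[0,0,0],[0,0,0]]
  ],
  "jaw": 0
}}

```text
time_s: 3.88
tcp_pos: [0.38, -0.302, 0.0591]
eef_rot: [-180.0, 0.0, -162.9]
contact_force: [-0.3, -0.2, 0.3]
gripper_width: 0.0422
gripper_force: 0.0
```

Emit:
{"name": "move_arm", "arguments": {
  "targets": [
    [[0,0,0],[0,0,0]],
    [[0,0,-0.5],[0,0,0]],
    [[0,0,-1.5],[0,0,0]],
    [[0,0,-3],[0,0,0]],
    [[0,0,-5],[0,0,0]]
  ]
}}

```text
time_s: 4.5
tcp_pos: [0.3793, -0.3017, 0.1093]
eef_rot: [180.0, -0.0, -162.9]
contact_force: [0.5, 0.4, -2.7]
gripper_width: 0.0134
gripper_force: 50.0
```

```bash
python3 -c "
from h import *
print(rel([.419,-.077,.145],down(-130)))"
```

```text
(array([-10.4 ,  20.31,  -3.56]), array([ 0.001, -0.001, -0.574]))
```

Emit:
{"name": "move_arm", "arguments": {
  "targets": [
    [[-0.8,1.5,-2],[0,0,-0.06]],
    [[-2.8,5.0,-3.5],[0,0,-0.17]],
    [[-5.0,9.5,-3.5],[0,0,-0.3]],
    [[-7.5,14.5,-3.5],[0,0,-0.43]],
    [[-9.5,18.5,-3.5],[0,0,-0.54]]
  ]
}}

```text
time_s: 5.12
tcp_pos: [0.416, -0.0954, 0.1445]
eef_rot: [-180.0, 0.0, -131.7]
contact_force: [1.1, -0.3, -2.7]
gripper_width: 0.0135
gripper_force: 50.0
```

Emit:
{"name": "move_arm", "arguments": {
  "targets": [
    [[0.3,1.5,0],[0,0,-0.03]],
    [[0.3,1.9,0],[0,0,-0.03]],
    [[0.3,1.9,0],[0,0,-0.03]]
  ]
}}

```text
time_s: 5.5
tcp_pos: [0.3997, -0.0872, 0.144]
eef_rot: [-180.0, 0.0, -130.3]
contact_force: [-0.3, -0.5, -1.9]
gripper_width: 0.0133
gripper_force: 50.0
```

```bash
cat > b.py <<'E'
from h import *
p,R=pose();print(p,R.as_euler('xyz',degrees=True))
for n in ['scene','top']:
    c=cap(n,n+'1')
    for l,z in dict(scoop=p[2]-.059,spout=p[2]-.04,tub=0).items():
        for d in pinpoint(l,n)[:2]:
            v,u=d['location'];print(n,l,round(d['score'],2),(int(u),int(v)),at(c,u,v,z).round(3)[:2])
    for d in outline_of('tub',n)[:1]:
        m=d['mask'];ys,xs=np.nonzero(m);print('box',d['box'],d['score'])
x=p+R.apply([-.083,0,.04]);print('spout exp',x, 'px',proj(c,x))
E
python3 b.py; python3 -c "
import cv2;a=cv2.imread('pics/scene1.png')[180:340,180:400];cv2.imwrite('pics/s1c.png',cv2.resize(a,None,fx=3.6,fy=3.6,interpolation=2))"
```

```text
[ 0.39974586 -0.08719897  0.14404617] [-1.79988657e+02  1.48914746e-02 -1.30292181e+02]
scene scoop 0.72 (230, 237) [ 0.42  -0.096]
scene scoop 0.16 (259, 223) [ 0.448 -0.022]
scene spout 0.72 (260, 226) [ 0.468 -0.04 ]
scene tub 0.26 (230, 235) [ 0.354 -0.038]
box [259.3, 221.1, 306.6, 264.4] 0.77
top scoop 0.77 (353, 318) [ 0.399 -0.076]
top spout 0.95 (329, 293) [ 0.459 -0.018]
top tub 0.67 (204, 320) [0.391 0.296]
box [296.3, 258.5, 343.0, 303.3] 0.77
spout exp [ 0.45343354 -0.02388737  0.10406775] px [331.97187243 296.1462807 ]
```

View pics/s1c.png

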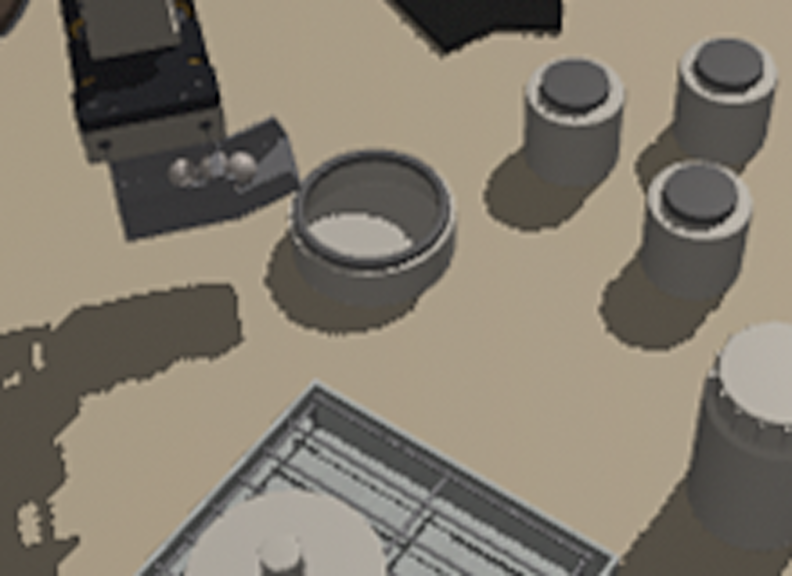

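The crop shows the held scoop with balls just left of the tub; the tub's ring centre is at crop (372,210) → image (283.4,238.3).

```bash
cat >> h.py <<'E'
def tri(obs):
    A=np.zeros((3,3));b=np.zeros(3)
    for c,u,v in obs:
        o,d=ray(c,u,v);d/=np.linalg.norm(d);P=np.eye(3)-np.outer(d,d);A+=P;b+=P@o
    x=np.linalg.solve(A,b); return x,[(proj(c,x)-[u,v]).round(1) for c,u,v in obs]
E
python3 -c "
from h import *
p,R=pose();S=cap('scene');T=cap('top')
for l in ['spout','scoop']:
    q=[(c,*pinpoint(l,n)[0]['location'][::-1]) for c,n in((S,'scene'),(T,'top'))]
    x,e=tri(q);print(l,x.round(3),e,'in tool',R.inv().apply(x-p).round(4))
print(p,'tub',at(S,283.4,238.3,.042))
b=[296.3,258.5,343.0,303.3]
print(at(T,b[0],280,.036),at(T,b[2],280,.036),at(T,318,b[1],.036),at(T,318,b[3],.036))
"
```

```text
Traceback (most recent call last):
IndexError: list index out of range
```

```bash
python3 -c "
from h import *
p,R=pose();S=cap('scene');T=cap('top')
for l,a,b in [('spout',(260,226),(329,293)),('scoop',(230,237),(353,318))]:
    x,e=tri([(S,*a),(T,*b)]);print(l,x.round(3),e,'in tool',R.inv().apply(x-p).round(4))
print(p,'tub',at(S,283.4,238.3,.042))
b=[296.3,258.5,343.0,303.3]
print(at(T,b[0],280,.036),at(T,b[2],280,.036),at(T,318,b[1],.036),at(T,318,b[3],.036))
"
```

```text
spout [ 0.456 -0.022  0.082] [array([ 2.6, -0.2]), array([1.7, 1.9])] in tool [-0.0856 -0.001   0.0621]
scoop [ 0.398 -0.078  0.058] [array([ 0.2, -0. ]), array([0.2, 0.2])] in tool [-0.0056  0.0068  0.0859]
[ 0.40000388 -0.08676842  0.14377009] tub [0.49879397 0.00055904 0.042     ]
[0.49305936 0.0616071  0.036     ] [ 0.49245411 -0.05558001  0.036     ] [0.54672932 0.00685935 0.036     ] [0.43468    0.00756302 0.036     ]
```

```bash
python3 -c "
from h import *
print(rel([.400,-.207,.144],down(-130)))"
```

```text
(array([ 9.19, -7.76, -0.02]), array([ 0.   , -0.   , -0.004]))
```

Emit:
{"name": "move_arm", "arguments": {
  "targets": [
    [[2,-2,0],[0,0,0]],
    [[5,-4.5,0],[0,0,0]],
    [[8,-7,0],[0,0,0]],
    [[9.2,-7.8,1.5],[0,0,0]],
    [[9.2,-7.8,3.5],[0,0,0]]
  ]
}}

```text
time_s: 6.88
tcp_pos: [0.4004, -0.2084, 0.1086]
eef_rot: [-179.9, 0.0, -130.3]
contact_force: [1.1, 0.3, -1.6]
gripper_width: 0.0136
gripper_force: 50.0
```

Emit:
{"name": "move_arm", "arguments": {
  "targets": [
    [[0,0,0.6],[0,0,0]],
    [[0,0,1.0],[0,0,0]],
    [[0,0,1.3],[0,0,0]],
    [[0,0,1.5],[0,0,0]],
    [[0,0,1.5],[0,0,0]]
  ]
}}

```text
time_s: 7.5
tcp_pos: [0.4003, -0.2072, 0.094]
eef_rot: [-180.0, 0.0, -130.2]
contact_force: [-0.1, -0.4, -2.6]
gripper_width: 0.0138
gripper_force: 50.0
```

```bash
cat > b.py <<'E'
from h import *
p,R=pose();S=cap('scene','s2');T=cap('top');print(p)
for l in ['spout','scoop']:
    q=[(c,*d['location'][::-1]) for c,n in((S,'scene'),(T,'top')) for d in pinpoint(l,n)[:1]]
    if len(q)>1:
        x,e=tri(q);print(l,x.round(3),e,'in tool',R.inv().apply(x-p).round(4))
print(r.get_state()['contact_force'])
E
python3 b.py
```

```text
[ 0.40032226 -0.20723769  0.09397322]
[ 0.20713979 -0.74407231 -2.70306389]
```

Emit:
{"name": "move_arm", "arguments": {
  "targets": [
    [[0,0,0.3],[0,0,0]],
    [[0,0,0.6],[0,0,0]],
    [[0,0,0.9],[0,0,0]],
    [[0,0,0.9],[0,0,0]]
  ]
}}

```text
time_s: 8.3
tcp_pos: [0.3999, -0.2073, 0.0845]
eef_rot: [180.0, -0.0, -130.2]
contact_force: [-0.1, 0.2, -2.0]
gripper_width: 0.0136
gripper_force: 50.0
```

Emit:
{"name": "move_arm", "arguments": {
  "targets": [
    [[0,0,0.2],[0,0,0]],
    [[0,0,0.4],[0,0,0]],
    [[0,0,0.5],[0,0,0]],
    [[0,0,0.5],[0,0,0]]
  ]
}}

```text
time_s: 8.8
tcp_pos: [0.4002, -0.2073, 0.0798]
eef_rot: [180.0, -0.0, -130.2]
contact_force: [0.2, -1.3, -3.6]
gripper_width: 0.0137
gripper_force: 50.0
```

Emit:
{"name": "move_arm", "arguments": {
  "targets": [
    [[0,0,0.2],[0,0,0]],
    [[0,0,0.4],[0,0,0]],
    [[0,0,0.4],[0,0,0]]
  ]
}}

```text
time_s: 9.18
tcp_pos: [0.4, -0.2073, 0.0756]
eef_rot: [180.0, -0.0, -130.2]
contact_force: [-0.1, 0.6, -1.6]
gripper_width: 0.0139
gripper_force: 50.0
```

Emit:
{"name": "move_arm", "arguments": {
  "targets": [
    [[0,0,0.2],[0,0,0]],
    [[0,0,0.4],[0,0,0]],
    [[0,0,0.4],[0,0,0]]
  ]
}}

```text
time_s: 9.55
tcp_pos: [0.4003, -0.2074, 0.0724]
eef_rot: [-180.0, -0.0, -130.2]
contact_force: [-2.4, 2.1, 7.3]
gripper_width: 0.0136
gripper_force: 50.0
```

Emit:
{"name": "move_arm", "arguments": {
  "targets": [
    [[0,0,-0.1],[0,0,0]],
    [[0,0,-0.1],[0,0,0]],
    [[0,0,0.3],[0,0,0]],
    [[0,0,0.8],[0,0,0]],
    [[0,0,1.3],[0,0,0]]
  ],
  "jaw": 4
}}

```text
time_s: 10.18
tcp_pos: [0.4001, -0.2074, 0.0583]
eef_rot: [180.0, -0.0, -130.2]
contact_force: [-1.1, -0.0, 0.4]
gripper_width: 0.0397
gripper_force: 0.0
```

```bash
python3 b.py
```

```text
[ 0.40005661 -0.20736025  0.05830333]
spout [ 0.456 -0.144  0.021] [array([ 2.3, -0.2]), array([1.5, 1.5])] in tool [-0.0847 -0.0017  0.0374]
[-0.65423473 -1.19496942  0.36980564]
```

Emit:
{"name": "move_arm", "arguments": {
  "targets": [
    [[0,0,0],[0,0,0]],
    [[0,0,0],[0,0,0]],
    [[0,0,0],[0,0,0]],
    [[0,0,0],[0,0,0]],
    [[0,0,0],[0,0,0]]
  ],
  "jaw": 0
}}

```text
time_s: 11.1
tcp_pos: [0.4001, -0.2073, 0.0588]
eef_rot: [180.0, -0.0, -130.2]
contact_force: [-1.2, -0.2, 1.2]
gripper_width: 0.0139
gripper_force: 50.0
```

Emit:
{"name": "move_arm", "arguments": {
  "targets": [
    [[0,0,0],[0,0,0]],
    [[0,0,-0.5],[0,0,0]],
    [[0,0,-2],[0,0,0]],
    [[0,0,-4],[0,0,0]],
    [[0,0,-6.5],[0,0,0]]
  ],
  "squeeze": 55
}}

```text
time_s: 11.72
tcp_pos: [0.3995, -0.2072, 0.1242]
eef_rot: [179.9, -0.0, -130.2]
contact_force: [-0.4, -0.2, -2.6]
gripper_width: 0.0134
gripper_force: 55.0
```

```bash
python3 b.py; python3 -c "
from h import *
y=np.radians(50);d=np.array([np.cos(y),np.sin(y)])
t=np.array([.493,.005])-.03*d-.084*d
print(t,rel([*t,.125],down(-130)))"
```

```text
[ 0.39953485 -0.20723514  0.12417961]
spout [ 0.461 -0.142  0.088] [array([ 0.5, -0. ]), array([0.3, 0.3])] in tool [-0.0895 -0.0051  0.0357]
[ 0.50832369  0.7867677  -3.08576308]
[ 0.41972221 -0.08232907] (array([-10.84,   6.52,  -0.2 ]), array([ 0.001, -0.001, -0.004]))
```

Emit:
{"name": "move_arm", "arguments": {
  "targets": [
    [[-2,1.2,-0.5],[0,0,0]],
    [[-5,3,-0.5],[0,0,0]],
    [[-8,5,-0.5],[0,0,0]],
    [[-10,6,-0.3],[0,0,0]],
    [[-10.8,6.5,-0.2],[0,0,0]]
  ]
}}

```text
time_s: 12.65
tcp_pos: [0.42, -0.082, 0.125]
eef_rot: [179.9, -0.1, -130.1]
contact_force: [-0.8, 0.5, -3.0]
gripper_width: 0.0134
gripper_force: 55.0
```

Emit:
{"name": "move_arm", "arguments": {
  "targets": [
    [[0,0,0.5],[0,0,0]],
    [[0,0,1],[0,0,0]],
    [[0,0,1.5],[0,0,0]],
    [[0,0,1.7],[0,0,0]],
    [[0,0,1.7],[0,0,0]]
  ]
}}

```text
time_s: 13.28
tcp_pos: [0.4202, -0.0832, 0.1087]
eef_rot: [180.0, -0.0, -130.2]
contact_force: [0.4, -0.2, -1.6]
gripper_width: 0.0138
gripper_force: 55.0
```

```bash
python3 b.py;  python3 -c "
import cv2;a=cv2.imread('pics/s2.png')[180:300,200:360];cv2.imwrite('pics/s2c.png',cv2.resize(a,None,fx=5,fy=5,interpolation=2))
from h import *
p,R=pose();s=np.array([-.084,0,.040])
for a in (10,20,30,40,50,60):
  M=Ro.from_euler('y',a*SGN if 0 else -a,degrees=True)
  # tip about spout: tool y rotation; check nose goes down
  t=s-M.apply(s); print(a,(t*100).round(2),np.radians(-a).round(3),'x-fwd dir z', (R*M).apply([-1,0,0]).round(2))
"
```

```text
[ 0.42016954 -0.08319632  0.10865861]
spout [ 0.482 -0.021  0.074] [array([ 3. , -0.2]), array([2. , 2.2])] in tool [-0.0874 -0.0075  0.035 ]
scoop [ 0.425 -0.082  0.054] [array([ 4.2, -0.3]), array([2.8, 2.9])] in tool [-0.0037 -0.0027  0.0549]
[-0.14516573  0.18798333 -1.50011247]
10 [0.57 0.   1.52] -0.175 x-fwd dir z [0.64 0.75 0.17]
20 [0.86 0.   3.11] -0.349 x-fwd dir z [0.61 0.72 0.34]
30 [0.87 0.   4.74] -0.524 x-fwd dir z [0.56 0.66 0.5 ]
40 [0.61 0.   6.34] -0.698 x-fwd dir z [0.49 0.58 0.64]
50 [0.06 0.   7.86] -0.873 x-fwd dir z [0.41 0.49 0.77]
60 [-0.74  0.    9.27] -1.047 x-fwd dir z [0.32 0.38 0.87]
```

View pics/s2c.png

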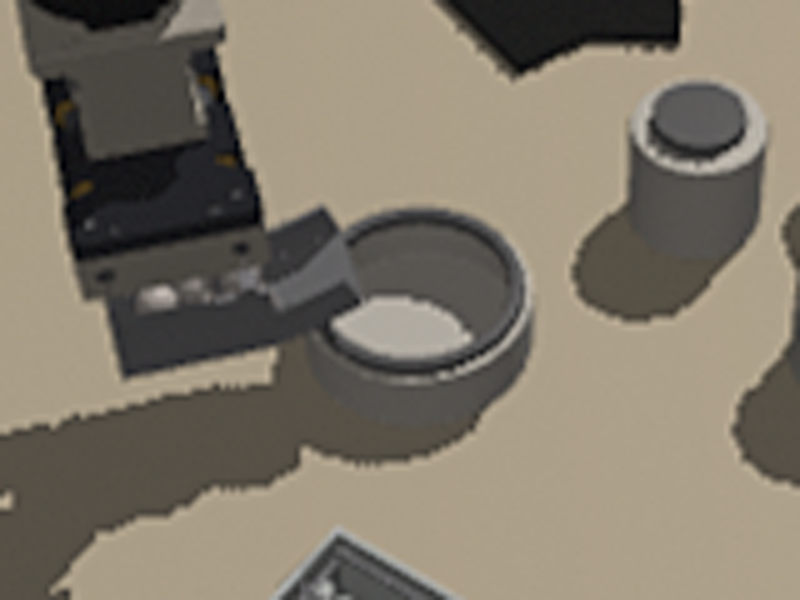

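The lip is above the near part of the tub and aligned. Now compute the tipping rows with the other sign.

```bash
python3 -c "
from h import *
p,R=pose();s=np.array([-.084,0,.040])
for a in (8,16,22,28,34,40,46,52,58,65):
  M=Ro.from_euler('y',a,degrees=True)
  t=s-M.apply(s)+[-.005,0,0]; print(a,(t*100).round(2),np.radians(a).round(3),(R*M).apply([-1,0,0]).round(2))
"
```

```text
8 [-1.14  0.   -1.13] 0.14 [ 0.64  0.76 -0.14]
16 [-1.93  0.   -2.16] 0.279 [ 0.62  0.73 -0.28]
22 [-2.61  0.   -2.86] 0.384 [ 0.6   0.71 -0.37]
28 [-3.36  0.   -3.48] 0.489 [ 0.57  0.67 -0.47]
34 [-4.17  0.   -4.01] 0.593 [ 0.54  0.63 -0.56]
40 [-5.04  0.   -4.46] 0.698 [ 0.49  0.59 -0.64]
46 [-5.94  0.   -4.82] 0.803 [ 0.45  0.53 -0.72]
52 [-6.88  0.   -5.08] 0.908 [ 0.4   0.47 -0.79]
58 [-7.84  0.   -5.24] 1.012 [ 0.34  0.4  -0.85]
65 [-8.98  0.   -5.3 ] 1.134 [ 0.27  0.32 -0.91]
```

Emit:
{"name": "move_arm", "arguments": {
  "targets": [
    [[-1.1,0,-1.1],[0,0.14,0]],
    [[-1.9,0,-2.2],[0,0.28,0]],
    [[-2.4,0,-2.65],[0,0.35,0]],
    [[-2.85,0,-3.1],[0,0.42,0]],
    [[-3.35,0,-3.5],[0,0.49,0]]
  ]
}}

```text
time_s: 14.2
tcp_pos: [0.4425, -0.0568, 0.144]
eef_rot: [-180.0, -28.1, -130.2]
contact_force: [-0.3, -0.6, -2.2]
gripper_width: 0.0137
gripper_force: 55.0
```

Emit:
{"name": "move_arm", "arguments": {
  "targets": [
    [[0,0,0],[0,0,0]],
    [[-0.3,0,-0.6],[0,0.07,0]],
    [[-0.65,0,-1.1],[0,0.14,0]],
    [[-1.0,0,-1.65],[0,0.21,0]],
    [[-1.45,0,-2.15],[0,0.28,0]]
  ]
}}

```text
time_s: 14.82
tcp_pos: [0.4569, -0.0398, 0.1562]
eef_rot: [-180.0, -44.1, -130.2]
contact_force: [-0.4, -0.6, -2.1]
gripper_width: 0.0133
gripper_force: 55.0
```

Emit:
{"name": "move_arm", "arguments": {
  "targets": [
    [[0,0,0],[0,0,0]],
    [[-0.3,0,-0.6],[0,0.07,0]],
    [[-0.65,0,-1.1],[0,0.14,0]],
    [[-1.0,0,-1.65],[0,0.21,0]],
    [[-1.0,0,-1.65],[0,0.21,0]]
  ]
}}

```text
time_s: 15.45
tcp_pos: [0.4687, -0.0256, 0.1599]
eef_rot: [179.9, -56.1, -130.2]
contact_force: [-1.0, -0.4, -1.9]
gripper_width: 0.0133
gripper_force: 55.0
```

```bash
python3 b.py; python3 -c "
import cv2;a=cv2.imread('pics/s2.png')[170:290,200:360];cv2.imwrite('pics/s3c.png',cv2.resize(a,None,fx=5,fy=5,interpolation=2))"
```

```text
[ 0.46866748 -0.025568    0.15990306]
spout [ 0.461 -0.073 -0.562] [array([12.2, -2.4]), array([8.6, 8.2])] in tool [-0.5765 -0.0255  0.4362]
scoop [ 0.436 -0.054  0.118] [array([ 1.2, -0.1]), array([0.8, 0.8])] in tool [-0.0109  0.0068  0.0587]
[ 0.91669299  0.19534363 -1.54348283]
```

View pics/s3c.png

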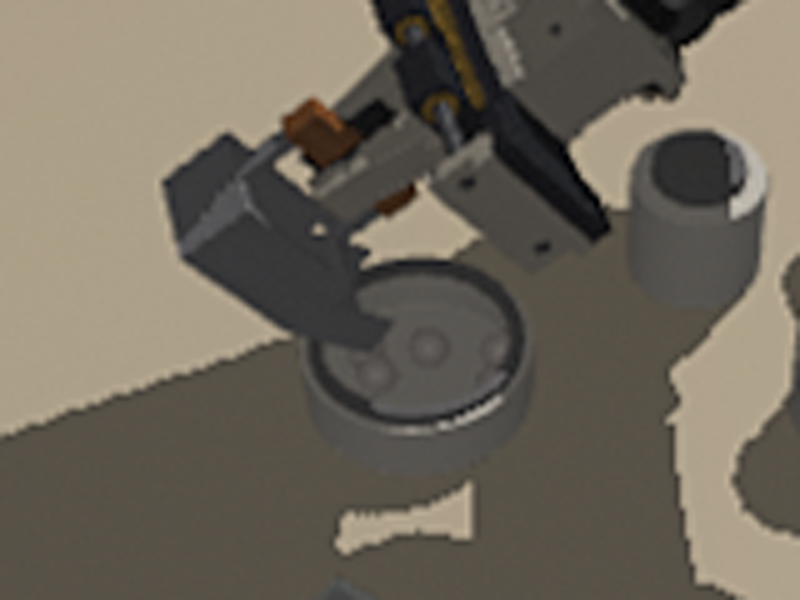

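Balls are in the tub; the scoop is tipped 56°, and looks empty. Wait briefly, then raise and right it.

```bash
python3 -c "
from h import *
p,R=pose()
print(rel(p+[0,0,.07],R)); print(rel([.43,-.07,.24],down(-130)))"
```

```text
(array([ 5.8 , -0.  , -3.91]), array([0., 0., 0.]))
(array([9.79, 0.09, 0.47]), array([ 0.002, -0.978, -0.004]))
```

Emit:
{"name": "move_arm", "arguments": {
  "targets": [
    [[0,0,0],[0,0.08,0]],
    [[0,0,0],[0,0,0]],
    [[2,0,-1.3],[0,0,0]],
    [[4,0,-2.6],[0,0,0]],
    [[5.8,0,-3.9],[0,0,0]]
  ]
}}

```text
time_s: 16.38
tcp_pos: [0.4686, -0.0258, 0.2319]
eef_rot: [-180.0, -56.1, -130.3]
contact_force: [-0.2, -0.2, -2.8]
gripper_width: 0.0132
gripper_force: 55.0
```

Emit:
{"name": "move_arm", "arguments": {
  "targets": [
    [[1,0,1.2],[0,-0.18,0]],
    [[2,0,2.2],[0,-0.36,0]],
    [[3,0,3.2],[0,-0.54,0]],
    [[3.6,0,4],[0,-0.72,0]],
    [[4,0,4.4],[0,-0.9,0]]
  ]
}}

```text
time_s: 17.0
tcp_pos: [0.4301, -0.0708, 0.2407]
eef_rot: [-179.9, -4.1, -130.2]
contact_force: [-0.3, -1.1, -1.6]
gripper_width: 0.0138
gripper_force: 55.0
```

```bash
cat > d.py <<'E'
from h import *
p,R=pose();print(p,R.as_euler('xyz',degrees=True))
for n in ('scene','top'):
    c=cap(n,n+'4')
    for l,z in dict(bead=.015,pot=0,lid=.03,trivet=0,tub=0).items():
        for d in pinpoint(l,n)[:7]:
            if d['score']>.3: v,u=d['location'];print(n,l,round(d['score'],2),(int(u),int(v)),at(c,u,v,z).round(3)[:2])
m=outline_of('trivet','top')[0];M=m['mask'].astype(np.uint8)
cn=max(cv2.findContours(M,0,2)[0],key=cv2.contourArea);rc=cv2.minAreaRect(cn)
print('rect',[at(c,*q,.008).round(3)[:2].tolist() for q in cv2.boxPoints(rc)],at(c,*rc[0],.008).round(3))
print(rel([.40,.20,.20],down(-130)))
E
python3 d.py; python3 -c "
import cv2,numpy as np;a=cv2.imread('pics/scene4.png')[140:290,200:400];b=cv2.imread('pics/top4.png')[230:380,150:350]
cv2.imwrite('pics/c4.png',cv2.resize(np.hstack([a,b]),None,fx=2,fy=2,interpolation=2))"
```

```text
[ 0.43011771 -0.07081389  0.24070001] [-179.87571955   -4.14423728 -130.21622608]
scene bead 0.59 (285, 241) [0.493 0.014]
scene bead 0.5 (275, 242) [ 0.475 -0.005]
scene bead 0.48 (304, 240) [0.531 0.043]
scene bead 0.38 (278, 242) [0.483 0.001]
scene pot 0.87 (372, 247) [0.683 0.129]
scene pot 0.79 (376, 215) [0.635 0.238]
scene pot 0.72 (274, 242) [0.464 0.005]
scene pot 0.69 (338, 220) [0.559 0.164]
scene lid 0.94 (259, 339) [ 0.617 -0.247]
scene lid 0.72 (268, 192) [0.359 0.122]
scene trivet 0.78 (314, 178) [0.411 0.271]
scene tub 0.59 (283, 246) [0.49  0.008]
top bead 0.51 (311, 284) [0.483 0.023]
top bead 0.49 (304, 269) [0.521 0.041]
top bead 0.43 (312, 266) [0.527 0.021]
top bead 0.38 (325, 285) [ 0.479 -0.011]
top pot 0.97 (228, 222) [0.644 0.238]
top pot 0.82 (274, 205) [0.687 0.117]
top pot 0.75 (258, 256) [0.553 0.159]
top pot 0.66 (208, 320) [0.392 0.287]
top lid 0.9 (420, 232) [ 0.613 -0.253]
top trivet 0.68 (208, 319) [0.395 0.287]
top trivet 0.57 (511, 281) [ 0.487 -0.495]
top tub 0.98 (317, 277) [0.501 0.007]
rect [[0.442, 0.401], [0.512, 0.241], [0.408, 0.194], [0.339, 0.353]] [0.425 0.298 0.008]
(array([-18.89,  19.79,   2.37]), array([ 0.001, -0.081, -0.003]))
```

View pics/c4.png

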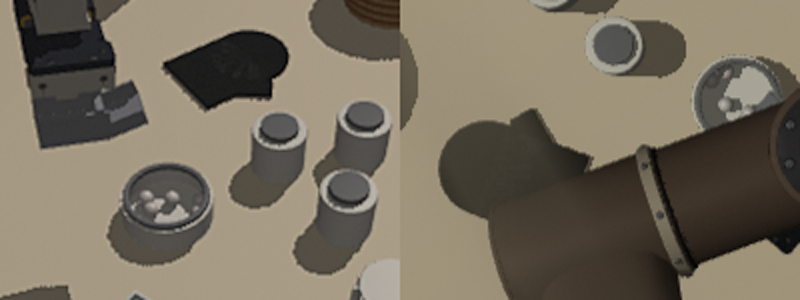

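Tub holds the balls (left crop 165,205); there is a pale spot in the scoop at (112,100) to check. Zooming.

```bash
python3 -c "
import cv2,numpy as np;a=cv2.imread('pics/scene4.png');b=a[172:220,212:280];c=a[215:260,255:310]
b=cv2.resize(b,(400,int(48*400/68)),interpolation=2);c=cv2.resize(c,(400,int(45*400/55)),interpolation=2)
h=max(b.shape[0],c.shape[0]);f=lambda i:cv2.copyMakeBorder(i,0,h-i.shape[0],0,0,0);cv2.imwrite('pics/c5.png',np.hstack([f(b),f(c)]))"
```

```text
(no output)
```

View pics/c5.png

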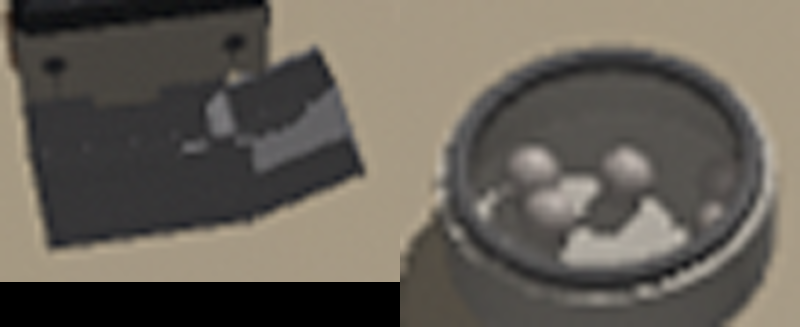

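Scoop is empty and the tub holds all the balls. Now the trivet's middle, from its unobstructed first pictures.

```bash
python3 -c "
from h import *
for n,box in (('top',(160,275,255,360)),('scene',(275,150,350,200))):
    c=cap(n);im=cv2.imread(f'pics/{n}0.png');x0,y0,x1,y1=box
    m=np.zeros((480,640),np.uint8);m[y0:y1,x0:x1]=(im[y0:y1,x0:x1].max(2)<(85 if n=='top' else 70))
    k=max(cv2.findContours(m,0,2)[0],key=cv2.contourArea)
    w=np.array([at(c,*q[0],.008)[:2] for q in k],np.float32)*1000
    h=cv2.minAreaRect(w);M=cv2.moments(w.reshape(-1,1,2));print(n,h,M['m10']/M['m00'],M['m01']/M['m00'],abs(M['m00']))
print(rel([.40,.20,.20],down(-130)))
"
```

```text
top ((412.8043212890625, 289.2028503417969), (182.06068420410156, 149.8301239013672), 68.6213150024414) 400.1366020503167 288.2792490325021 20716.63991445466
scene ((417.6112060546875, 285.5787353515625), (178.55140686035156, 152.48924255371094), 68.29295349121094) 404.4870821131046 284.5854071456608 20351.412777273683
(array([-18.9,  19.8,   2.4]), array([ 0.001, -0.081, -0.003]))
```

```bash
python3 -c "
from h import *
print(rel([.398,.282,.16],down(-110)))
"
```

```text
(array([-25.34,  25.24,   5.9 ]), array([ 0.015, -0.08 , -0.352]))
```

Emit:
{"name": "move_arm", "arguments": {
  "targets": [
    [[-4,4,1],[0,-0.08,-0.06]],
    [[-8,8,2],[0,-0.08,-0.12]],
    [[-12,12,3],[0,-0.08,-0.18]],
    [[-16,16,4],[0,-0.08,-0.24]],
    [[-20,20,4.5],[0.01,-0.08,-0.3]]
  ]
}}

```text
time_s: 18.38
tcp_pos: [0.4041, 0.2099, 0.1783]
eef_rot: [179.9, 0.0, -112.9]
contact_force: [1.9, 0.4, -1.3]
gripper_width: 0.0135
gripper_force: 55.0
```

```bash
python3 -c "
from h import *
print(rel([.398,.282,.12],down(-110)))
"
```

```text
(array([-6.4 ,  3.35,  5.84]), array([ 0.002,  0.001, -0.051]))
```

Emit:
{"name": "move_arm", "arguments": {
  "targets": [
    [[-2,1,1],[0,0,-0.03]],
    [[-4.5,2.3,3],[0,0,-0.05]],
    [[-6,3.1,5],[0,0,-0.05]],
    [[-6.4,3.35,6.8],[0,0,-0.05]],
    [[-6.4,3.35,8.5],[0,0,-0.05]]
  ]
}}

```text
time_s: 19.0
tcp_pos: [0.3986, 0.2803, 0.0928]
eef_rot: [179.9, 0.0, -110.1]
contact_force: [-1.1, -0.2, -2.1]
gripper_width: 0.0138
gripper_force: 55.0
```

```bash
sed -i "s/'s2')/'s6')/" b.py; python3 b.py; python3 -c "
from h import *
print(rel([.398,.282,.069],down(-110)))"
```

```text
[0.3985893  0.28031903 0.09276271]
scoop [0.403 0.281 0.035] [array([-0.,  0.]), array([-0., -0.])] in tool [-0.0027 -0.0043  0.0582]
[ 0.33718903 -0.37480312 -1.10270009]
(array([-0.1 ,  0.15,  2.55]), array([ 0.001,  0.002, -0.003]))
```

Scoop origin at about (0.402, 0.282); good. Lower to contact.

Emit:
{"name": "move_arm", "arguments": {
  "targets": [
    [[-0.3,0,0.8],[0,0,0]],
    [[-0.4,0,1.5],[0,0,0]],
    [[-0.4,0,2.0],[0,0,0]],
    [[-0.4,0,2.3],[0,0,0]],
    [[-0.4,0,2.3],[0,0,0]]
  ]
}}

```text
time_s: 19.92
tcp_pos: [0.3999, 0.284, 0.0705]
eef_rot: [179.9, 0.0, -110.2]
contact_force: [0.2, -0.1, -1.2]
gripper_width: 0.014
gripper_force: 55.0
```

Emit:
{"name": "move_arm", "arguments": {
  "targets": [
    [[0,0,0.1],[0,0,0]],
    [[0,0,0.2],[0,0,0]],
    [[0,0,0.2],[0,0,0]]
  ]
}}

```text
time_s: 20.3
tcp_pos: [0.4, 0.2841, 0.0687]
eef_rot: [179.9, 0.1, -110.2]
contact_force: [-1.4, 0.1, -1.4]
gripper_width: 0.0133
gripper_force: 55.0
```

Emit:
{"name": "move_arm", "arguments": {
  "targets": [
    [[0,0,0.1],[0,0,0]],
    [[0,0,0.2],[0,0,0]],
    [[0,0,0.2],[0,0,0]]
  ]
}}

```text
time_s: 20.68
tcp_pos: [0.4, 0.2842, 0.0669]
eef_rot: [179.9, 0.1, -110.2]
contact_force: [-1.0, -0.2, 0.9]
gripper_width: 0.0133
gripper_force: 55.0
```

Emit:
{"name": "move_arm", "arguments": {
  "targets": [
    [[0,0,0.05],[0,0,0]],
    [[0,0,0.05],[0,0,0]],
    [[0,0,0.05],[0,0,0]],
    [[0,0,-1.5],[0,0,0]],
    [[0,0,-5],[0,0,0]]
  ],
  "jaw": 4
}}

```text
time_s: 21.3
tcp_pos: [0.3994, 0.2831, 0.116]
eef_rot: [179.8, -0.1, -110.2]
contact_force: [-0.0, 0.9, 0.4]
gripper_width: 0.0399
gripper_force: 0.0
```

Emit:
{"name": "move_arm", "arguments": {
  "targets": [
    [[0,0,-5],[0,0,0]],
    [[0,0,-10],[0,0,0]],
    [[0,0,-10],[0,0,0]]
  ]
}}

```text
time_s: 21.68
tcp_pos: [0.4018, 0.2857, 0.2209]
eef_rot: [-180.0, 0.5, -110.1]
contact_force: [-0.2, 0.1, -1.1]
gripper_width: 0.0401
gripper_force: 0.0
```

```bash
sed -i "s/'s6')/'s7')/" b.py; python3 b.py; sed -i "s/'tub')/'tub')/;s/^print(rel.*/print(rel([.613,-.25,.20],down(-110)))/" d.py; python3 d.py
```

```text
[0.40176451 0.28568025 0.2209439 ]
spout [0.532 0.064 0.282] [array([-28.8,  -1.4]), array([-14.6, -25.3])] in tool [ 0.1625 -0.1983 -0.0619]
scoop [0.409 0.292 0.007] [array([ 0.4, -0. ]), array([0.3, 0.4])] in tool [-0.0068 -0.004   0.2141]
[-0.47650649  0.89324529  1.0634483 ]
[0.3997605  0.28334103 0.21549352] [ 1.79856190e+02 -7.26171715e-02 -1.10170365e+02]
scene bead 0.51 (284, 238) [0.485 0.019]
scene bead 0.51 (273, 239) [0.463 0.003]
scene bead 0.5 (304, 241) [0.533 0.04 ]
scene bead 0.39 (276, 241) [ 0.475 -0.   ]
scene pot 0.86 (377, 214) [0.637 0.241]
scene pot 0.83 (337, 220) [0.559 0.162]
scene pot 0.55 (372, 253) [0.694 0.112]
scene lid 0.76 (259, 339) [ 0.618 -0.245]
scene trivet 0.97 (315, 173) [0.401 0.29 ]
scene tub 0.6 (284, 244) [0.49  0.015]
top bead 0.49 (326, 284) [ 0.482 -0.015]
top bead 0.4 (313, 265) [0.53  0.019]
top bead 0.4 (305, 268) [0.521 0.038]
top bead 0.37 (309, 284) [0.482 0.028]
top pot 0.81 (257, 252) [0.566 0.161]
top pot 0.79 (274, 203) [0.692 0.117]
top pot 0.56 (226, 222) [0.643 0.241]
top lid 0.78 (416, 228) [ 0.621 -0.245]
top trivet 0.87 (208, 322) [0.387 0.285]
top tub 0.84 (319, 276) [0.503 0.001]
rect [[0.341, 0.311], [0.466, 0.264], [0.436, 0.189], [0.312, 0.237]] [0.388 0.251 0.008]
(array([ 42.78, -38.38,   1.56]), array([ 0.002,  0.001, -0.003]))
```

```bash
cat > g.py <<'E'
import sys
from h import *
x,y,z,w=map(float,sys.argv[1:])
print(r.get_state()['time_s'],pose()[0].round(4),*rel([x,y,z],down(w)))
E
python3 g.py .562 .162 .11 -110
```

```text
22.625 [0.4002 0.2839 0.2168] [  5.87 -19.41  10.64] [ 0.002  0.001 -0.003]
```

Emit:
{"name": "move_arm", "arguments": {
  "targets": [
    [[2,-6,0],[0,0,0]],
    [[4,-12,3],[0,0,0]],
    [[5.5,-17,7],[0,0,0]],
    [[5.9,-19.4,9.5],[0,0,0]],
    [[5.9,-19.4,10.6],[0,0,0]]
  ],
  "jaw": 0
}}

```text
time_s: 23.25
tcp_pos: [0.5622, 0.1597, 0.1075]
eef_rot: [179.8, -0.1, -110.3]
contact_force: [-0.7, -0.3, 0.4]
gripper_width: 0.0012
gripper_force: 0.0
```

```bash
cat > e.py <<'E'
from h import *
import sys
p,R=pose();print(p)
for n in ('scene','top','wrist'):
    c=cap(n,n+sys.argv[1])
    for d in outline_of('pot',n)[:5]:
        if d['score']<.3: continue
        ys,xs=np.nonzero(d['mask']); 
        im=c['image'];dk=d['mask']&(im.max(2)<125)
        print(n,round(d['score'],2),np.round(d['box']).tolist(),at(c,(d['box'][0]+d['box'][2])/2,(d['box'][1]+d['box'][3])/2,.035).round(3)[:2])
E
python3 e.py 5
```

```text
[0.56221493 0.15969921 0.10754105]
scene 0.9 [359.0, 225.0, 386.0, 264.0] [0.689 0.11 ]
scene 0.86 [325.0, 195.0, 352.0, 232.0] [0.562 0.156]
scene 0.65 [363.0, 191.0, 394.0, 226.0] [0.642 0.231]
top 0.81 [258.0, 188.0, 287.0, 213.0] [0.694 0.121]
wrist 0.67 [260.0, 186.0, 378.0, 290.0] [0.562 0.157]
wrist 0.55 [36.0, 185.0, 195.0, 297.0] [0.691 0.111]
```

View pics/wrist5.png

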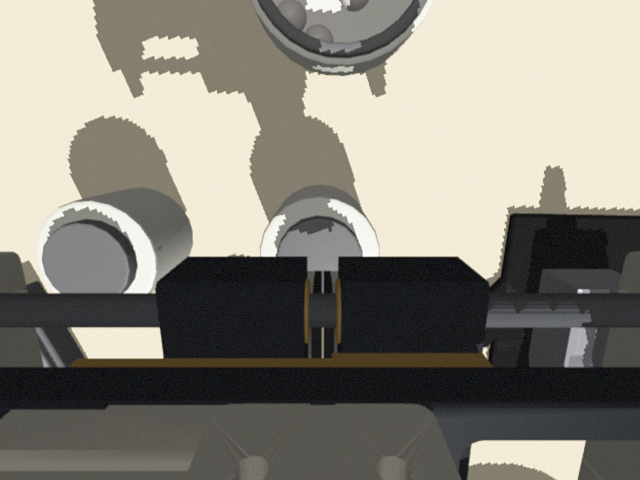

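The wrist view shows the pot centred under the shut fingers (columns 262–378). Press.

Emit:
{"name": "move_arm", "arguments": {
  "targets": [
    [[0,0,1.5],[0,0,0]],
    [[0,0,2.7],[0,0,0]],
    [[0,0,3.3],[0,0,0]],
    [[0,0,3.6],[0,0,0]],
    [[0,0,3.8],[0,0,0]]
  ]
}}

```text
time_s: 24.18
tcp_pos: [0.5613, 0.1616, 0.0724]
eef_rot: [179.9, 0.0, -110.2]
contact_force: [-4.7, -0.7, 6.0]
gripper_width: 0.0008
gripper_force: 3.0
```

Emit:
{"name": "move_arm", "arguments": {
  "targets": [
    [[0,0,0.15],[0,0,0]],
    [[0,0,0.25],[0,0,0]],
    [[0,0,0.25],[0,0,0]]
  ]
}}

```text
time_s: 24.55
tcp_pos: [0.5615, 0.1617, 0.0701]
eef_rot: [179.9, 0.0, -110.2]
contact_force: [-2.0, -0.9, 2.5]
gripper_width: 0.0008
gripper_force: 1.6
```

Emit:
{"name": "move_arm", "arguments": {
  "targets": [
    [[0,0,0.15],[0,0,0]],
    [[0,0,0.3],[0,0,0]],
    [[0,0,0.3],[0,0,0]]
  ]
}}

```text
time_s: 24.92
tcp_pos: [0.5616, 0.1617, 0.0682]
eef_rot: [179.9, 0.0, -110.1]
contact_force: [-7.7, -0.5, 13.9]
gripper_width: 0.0001
gripper_force: 7.0
```

Emit:
{"name": "move_arm", "arguments": {
  "targets": [
    [[0,0,0.1],[0,0,0]],
    [[0,0,0.2],[0,0,0]],
    [[0,0,0.2],[0,0,0]]
  ]
}}

```text
time_s: 25.3
tcp_pos: [0.5618, 0.1617, 0.068]
eef_rot: [180.0, 0.1, -110.1]
contact_force: [-13.2, -0.7, 29.5]
gripper_width: 0.0002
gripper_force: 14.8
```

Fully home (stopped firm at 0.068 m). Next pot.

Emit:
{"name": "move_arm", "arguments": {
  "targets": [
    [[0,0,-3],[0,0,0]],
    [[0,0,-5],[0,0,0]],
    [[0,0,-5],[0,0,0]]
  ]
}}

```text
time_s: 25.68
tcp_pos: [0.5631, 0.1625, 0.1166]
eef_rot: [-180.0, 0.2, -110.2]
contact_force: [-1.3, -0.7, -0.4]
gripper_width: 0.0003
gripper_force: 0.0
```

```bash
python3 g.py .641 .238 .11 -110; sed -i 's/d.get/d.get/' e.py; python3 e.py 6
```

```text
25.675 [0.5631 0.1625 0.1166] [-9.77 -4.71  0.7 ] [-0.001  0.004 -0.003]
[0.56308125 0.16245129 0.11657948]
scene 0.71 [365.0, 190.0, 393.0, 227.0] [0.643 0.231]
scene 0.65 [327.0, 194.0, 350.0, 233.0] [0.563 0.156]
scene 0.58 [361.0, 226.0, 385.0, 261.0] [0.689 0.114]
scene 0.39 [368.0, 224.0, 383.0, 245.0] [0.681 0.144]
top 0.92 [260.0, 188.0, 287.0, 214.0] [0.692 0.119]
top 0.75 [298.0, 256.0, 344.0, 302.0] [ 0.496 -0.   ]
top 0.61 [214.0, 208.0, 221.0, 213.0] [0.669 0.26 ]
top 0.57 [267.0, 247.0, 272.0, 266.0] [0.553 0.129]
wrist 0.64 [263.0, 189.0, 380.0, 274.0] [0.559 0.153]
wrist 0.6 [40.0, 187.0, 195.0, 296.0] [0.692 0.111]
```

Emit:
{"name": "move_arm", "arguments": {
  "targets": [
    [[-4,-2,0.3],[0,0,0]],
    [[-8,-4,0.6],[0,0,0]],
    [[-9.7,-4.8,0.6],[0,0,0]],
    [[-9.7,-4.8,2.5],[0,0,0]],
    [[-9.7,-4.8,3.8],[0,0,0]]
  ]
}}

```text
time_s: 26.6
tcp_pos: [0.6387, 0.2354, 0.0743]
eef_rot: [179.8, -0.1, -110.2]
contact_force: [-1.1, 0.9, 5.7]
gripper_width: 0.0004
gripper_force: 3.9
```

```bash
python3 g.py .642 .237 .067 -110; python3 e.py 7|grep wrist
```

```text
26.6 [0.6387 0.2354 0.0743] [-0.27 -0.25  0.73] [ 0.004 -0.001 -0.003]
wrist 0.71 [341.0, 1.0, 509.0, 154.0] [0.556 0.161]
wrist 0.7 [260.0, 205.0, 379.0, 349.0] [0.645 0.244]
wrist 0.56 [42.0, 0.0, 240.0, 161.0] [0.694 0.111]
```

Emit:
{"name": "move_arm", "arguments": {
  "targets": [
    [[0,0,0.2],[0,0,0]],
    [[0,0,0.4],[0,0,0]],
    [[0,0,0.6],[0,0,0]],
    [[0,0,0.75],[0,0,0]],
    [[0,0,0.75],[0,0,0]]
  ]
}}

```text
time_s: 27.52
tcp_pos: [0.6403, 0.2364, 0.0699]
eef_rot: [179.9, 0.1, -110.2]
contact_force: [-1.7, -0.2, 5.3]
gripper_width: 0.0006
gripper_force: 2.4
```

Emit:
{"name": "move_arm", "arguments": {
  "targets": [
    [[0,0,0.1],[0,0,0]],
    [[0,0,0.1],[0,0,0]]
  ]
}}

```text
time_s: 27.78
tcp_pos: [0.6403, 0.2364, 0.0689]
eef_rot: [179.9, 0.1, -110.2]
contact_force: [-0.8, 0.3, 4.9]
gripper_width: 0.0002
gripper_force: 2.5
```

Emit:
{"name": "move_arm", "arguments": {
  "targets": [
    [[0,0,0.1],[0,0,0]],
    [[0,0,0.2],[0,0,0]],
    [[0,0,0.25],[0,0,0]],
    [[0,0,0.25],[0,0,0]]
  ]
}}

```text
time_s: 28.28
tcp_pos: [0.6404, 0.2364, 0.0682]
eef_rot: [180.0, 0.1, -110.1]
contact_force: [-7.2, -1.3, 16.3]
gripper_width: 0.0006
gripper_force: 8.2
```

Emit:
{"name": "move_arm", "arguments": {
  "targets": [
    [[0,0,-3],[0,0,0]],
    [[0,0,-5],[0,0,0]],
    [[0,0,-5],[0,0,0]]
  ]
}}

```text
time_s: 28.65
tcp_pos: [0.6413, 0.2369, 0.1176]
eef_rot: [-180.0, 0.2, -110.2]
contact_force: [0.3, -0.6, 0.2]
gripper_width: 0.0006
gripper_force: 0.0
```

```bash
python3 g.py .691 .115 .08 -110; python3 e.py 8
```

```text
28.65 [0.6413 0.2369 0.1176] [ 9.74 -8.87  3.72] [-0.     0.004 -0.003]
[0.64125201 0.23687722 0.11755032]
scene 0.94 [358.0, 226.0, 387.0, 263.0] [0.689 0.109]
scene 0.82 [325.0, 197.0, 350.0, 233.0] [0.565 0.15 ]
scene 0.76 [364.0, 190.0, 395.0, 227.0] [0.644 0.233]
top 0.88 [244.0, 236.0, 274.0, 268.0] [0.564 0.156]
top 0.59 [260.0, 188.0, 287.0, 219.0] [0.687 0.119]
top 0.42 [220.0, 217.0, 242.0, 236.0] [0.628 0.226]
wrist 0.75 [338.0, 9.0, 475.0, 152.0] [0.555 0.156]
wrist 0.71 [96.0, 14.0, 252.0, 159.0] [0.691 0.11 ]
wrist 0.63 [263.0, 197.0, 373.0, 291.0] [0.643 0.235]
```

Emit:
{"name": "move_arm", "arguments": {
  "targets": [
    [[3,-3,0],[0,0,0]],
    [[7,-6.5,0],[0,0,0]],
    [[9.7,-8.9,0],[0,0,0]],
    [[9.8,-8.9,2],[0,0,0]],
    [[9.8,-8.9,3.8],[0,0,0]]
  ]
}}

```text
time_s: 29.58
tcp_pos: [0.6898, 0.1129, 0.0762]
eef_rot: [179.9, 0.0, -110.2]
contact_force: [-0.1, 0.2, -0.1]
gripper_width: 0.0003
gripper_force: 0.0
```

Emit:
{"name": "move_arm", "arguments": {
  "targets": [
    [[0,0,0.3],[0,0,0]],
    [[0,0,0.6],[0,0,0]],
    [[0,0,0.9],[0,0,0]],
    [[0,0,1.1],[0,0,0]],
    [[0,0,1.1],[0,0,0]]
  ]
}}

```text
time_s: 30.2
tcp_pos: [0.6896, 0.1135, 0.0683]
eef_rot: [179.9, -0.0, -110.1]
contact_force: [-3.8, -4.6, 10.0]
gripper_width: 0.0004
gripper_force: 4.7
```

Emit:
{"name": "move_arm", "arguments": {
  "targets": [
    [[0,0,0.1],[0,0,0]],
    [[0,0,0.2],[0,0,0]],
    [[0,0,0.25],[0,0,0]],
    [[0,0,0.25],[0,0,0]]
  ]
}}

```text
time_s: 30.7
tcp_pos: [0.6898, 0.1135, 0.0682]
eef_rot: [180.0, 0.0, -110.1]
contact_force: [-9.9, -3.5, 22.9]
gripper_width: 0.0005
gripper_force: 11.5
```

Emit:
{"name": "move_arm", "arguments": {
  "targets": [
    [[0,0,-4],[0,0,0]],
    [[0,0,-9],[0,0,0]],
    [[0,0,-13],[0,0,0]]
  ],
  "jaw": 8
}}

```text
time_s: 31.08
tcp_pos: [0.6902, 0.1145, 0.1966]
eef_rot: [180.0, 0.1, -110.1]
contact_force: [-0.6, 0.6, -0.2]
gripper_width: 0.0248
gripper_force: 0.0
```

```bash
python3 g.py .618 -.247 .16 -110
```

```text
31.075 [0.6902 0.1145 0.1966] [36.43 -5.64  3.59] [ 0.001  0.002 -0.002]
```

Emit:
{"name": "move_arm", "arguments": {
  "targets": [
    [[6,-1,0],[0,0,0]],
    [[12,-2,0],[0,0,0]],
    [[18,-3,0],[0,0,0]],
    [[24,-4,0],[0,0,0]],
    [[30,-5,0],[0,0,0]]
  ]
}}

```text
time_s: 31.7
tcp_pos: [0.6333, -0.1862, 0.1942]
eef_rot: [179.9, 0.1, -110.1]
contact_force: [1.5, -0.3, 0.6]
gripper_width: 0.0749
gripper_force: 0.0
```

Emit:
{"name": "move_arm", "arguments": {
  "targets": [
    [[3,-0.4,1],[0,0,0]],
    [[5.5,-0.6,3],[0,0,0]],
    [[6.4,-0.6,3.5],[0,0,0]],
    [[6.4,-0.6,3.5],[0,0,0]]
  ]
}}

```text
time_s: 32.2
tcp_pos: [0.6172, -0.2472, 0.1587]
eef_rot: [179.9, 0.0, -110.2]
contact_force: [-1.0, -0.1, 0.1]
gripper_width: 0.0797
gripper_force: 0.0
```

```bash
cat > l.py <<'E'
from h import *
import sys
p,R=pose();print(p)
for n in ('wrist','scene','top'):
    c=cap(n,n+sys.argv[1])
    for d in pinpoint('lid',n)[:2]: v,u=d['location'];print(n,'pt',round(d['score'],2),(int(u),int(v)),at(c,u,v,float(sys.argv[2])).round(4))
    for d in outline_of('lid',n)[:1]:
        k=max(cv2.findContours(d['mask'].astype(np.uint8),0,2)[0],key=cv2.contourArea)
        w=np.array([at(c,*q[0],float(sys.argv[2])+.01)[:2] for q in k],np.float32);print(n,'circ',cv2.minEnclosingCircle(w),d['score'])
E
python3 l.py 9 .03
```

```text
[ 0.61720526 -0.24720139  0.15865609]
wrist pt 0.76 (316, 227) [ 0.6218 -0.2496  0.03  ]
wrist circ ((0.6213448643684387, -0.25037407875061035), 0.05808985233306885) 0.68
scene pt 0.87 (258, 338) [ 0.6138 -0.2453  0.03  ]
scene pt 0.25 (283, 246) [ 0.509  -0.0131  0.03  ]
scene circ ((0.6629515290260315, -0.29239600896835327), 0.19092650711536407) 0.72
top pt 0.86 (417, 231) [ 0.6154 -0.247   0.03  ]
top circ ((0.6080124974250793, -0.22083990275859833), 0.034060366451740265) 0.81
```

View pics/wrist9.png

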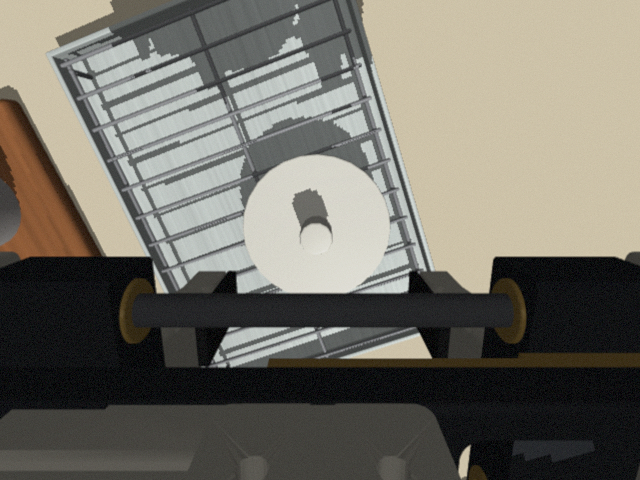

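The wrist view shows the lid disc centred at (316,226), knob top at (316,238): lid at (0.621,−0.250).

```bash
python3 g.py .621 -.250 .048 -110; python3 -c "
from h import *
c=cap('wrist');print(at(c,316,238,.07))"
```

```text
32.65 [ 0.6175 -0.2471  0.1589] [ 0.17 -0.45 11.09] [ 0.001  0.001 -0.002]
[ 0.62143914 -0.25041557  0.07      ]
```

Emit:
{"name": "move_arm", "arguments": {
  "targets": [
    [[0.15,-0.45,3],[0,0,0]],
    [[0.15,-0.45,6],[0,0,0]],
    [[0.15,-0.45,9],[0,0,0]],
    [[0.15,-0.45,10.5],[0,0,0]],
    [[0.15,-0.45,11.1],[0,0,0]]
  ],
  "jaw": 5
}}

```text
time_s: 33.33
tcp_pos: [0.6207, -0.2502, 0.047]
eef_rot: [179.8, 0.0, -110.2]
contact_force: [-0.1, -0.4, -0.1]
gripper_width: 0.0505
gripper_force: 0.0
```

Emit:
{"name": "move_arm", "arguments": {
  "targets": [
    [[0,0,0],[0,0,0]],
    [[0,0,0],[0,0,0]],
    [[0,0,0],[0,0,0]],
    [[0,0,0],[0,0,0]],
    [[0,0,0],[0,0,0]]
  ],
  "jaw": 0,
  "squeeze": 40
}}

```text
time_s: 33.95
tcp_pos: [0.6212, -0.2503, 0.0485]
eef_rot: [180.0, 0.1, -110.2]
contact_force: [-1.8, 1.2, 6.3]
gripper_width: 0.0233
gripper_force: 40.0
```

Emit:
{"name": "move_arm", "arguments": {
  "targets": [
    [[0,0,0],[0,0,0]],
    [[0,0,-0.5],[0,0,0]],
    [[0,0,-3],[0,0,0]],
    [[0,0,-6],[0,0,0]],
    [[0,0,-9],[0,0,0]]
  ]
}}

```text
time_s: 34.58
tcp_pos: [0.6205, -0.2503, 0.1381]
eef_rot: [179.8, 0.1, -110.2]
contact_force: [-0.2, 0.0, -0.9]
gripper_width: 0.0231
gripper_force: 40.0
```

```bash
python3 g.py .491 .005 .12 -110; cat > t.py <<'E'
from h import *
import sys
for n in ('scene','top','wrist'):
    c=cap(n,n+'10')
    for d in outline_of('tub',n)[:1]:
        b=d['box'];print(n,d['score'],np.round(b,1))
        m=d['mask'].astype(np.uint8);k=max(cv2.findContours(m,0,2)[0],key=cv2.contourArea)
        for z in (.036,.042):
            w=np.array([at(c,*q[0],z)[:2] for q in k],np.float32);print(z,cv2.minEnclosingCircle(w))
E
python3 t.py
```

```text
34.575 [ 0.6205 -0.2503  0.1381] [-19.49  20.95   1.89] [ 0.003  0.001 -0.003]
scene 0.77 [267.7 220.  308.2 266.6]
0.036 ((0.5010613203048706, -0.007942640222609043), 0.07170489430427551)
0.042 ((0.504439651966095, -0.011971287429332733), 0.07118163257837296)
top 0.64 [294.6 257.3 337.3 302.8]
0.036 ((0.4942541718482971, 0.005372845567762852), 0.06011991947889328)
0.042 ((0.4941844642162323, 0.005560406018048525), 0.05987465754151344)
wrist 0.6 [514.7 441.5 587.  478.4]
0.036 ((0.5024201273918152, 0.0114638302475214), 0.03504350408911705)
0.042 ((0.5046520829200745, 0.004000023938715458), 0.0342380590736866)
```

```bash
python3 g.py .535 .105 .18 -110
```

```text
34.875 [ 0.6201 -0.2501  0.1364] [-30.4   20.25  -4.26] [ 0.004  0.001 -0.003]
```

Emit:
{"name": "move_arm", "arguments": {
  "targets": [
    [[-4,2.5,-3],[0,0,0]],
    [[-9,6,-4.2],[0,0,0]],
    [[-14,9.3,-4.2],[0,0,0]],
    [[-19,12.7,-4.2],[0,0,0]],
    [[-24,16,-4.2],[0,0,0]]
  ]
}}

```text
time_s: 35.5
tcp_pos: [0.5522, 0.0316, 0.1791]
eef_rot: [179.8, -0.0, -110.2]
contact_force: [0.4, 1.3, -1.3]
gripper_width: 0.023
gripper_force: 40.0
```

Emit:
{"name": "move_arm", "arguments": {
  "targets": [
    [[-3,2,0],[0,0,0]],
    [[-5.5,3.7,0],[0,0,0]],
    [[-6.4,4.2,0],[0,0,0]],
    [[-6.4,4.2,0],[0,0,0]]
  ]
}}

```text
time_s: 36.0
tcp_pos: [0.5358, 0.1047, 0.1796]
eef_rot: [179.8, -0.0, -110.1]
contact_force: [-0.6, 1.0, -0.9]
gripper_width: 0.0231
gripper_force: 40.0
```

```bash
python3 g.py .494 .005 .12 -110; python3 t.py|tail -3;
```

```text
36.0 [0.5358 0.1047 0.1796] [10.8   0.48  5.96] [ 0.003 -0.    -0.002]
wrist 0.88 [257.    9.2 407.9 166.3]
0.036 ((0.4932626485824585, 0.0066068656742572784), 0.05850265175104141)
0.042 ((0.49368882179260254, 0.0073012737557291985), 0.0573444701731205)
```

View pics/wrist10.png

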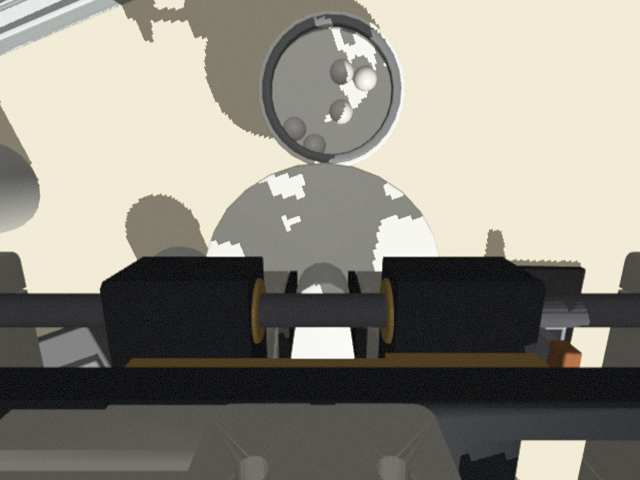

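The wrist view shows five balls in the tub, tub rim spanning columns 261–404, rows 12–164, and the held lid disc with its top edge at (325,163), sides at 207/440.

```bash
python3 -c "
from h import *
c=cap('wrist');p,R=pose()
def circ(pts,z):
    w=np.array([at(c,*q,z)[:2] for q in pts]);A=np.c_[2*w,np.ones(len(w))];s=np.linalg.lstsq(A,(w**2).sum(1),rcond=None)[0];return s[:2],np.sqrt(s[2]+s[:2]@s[:2])
print('rim',circ([(261,88),(404,88),(332,12),(332,164)],.036))
print('seal in',circ([(271,89),(393,89),(332,25),(332,155)],.042))
im=c['image']
k=outline_of('lid','wrist');print([(d['score'],np.round(d['box'])) for d in k[:2]])
print(circ([(325,163),(252,190),(399,191),(220,222),(431,222)],p[2]-.006),p)
"
python3 - <<'E'
E
```

```text
rim (array([0.49213725, 0.00670077]), np.float64(0.05593362913547539))
seal in (array([0.49320666, 0.0079522 ]), np.float64(0.04690116692112916))
[(0.65, array([207., 164., 438., 356.]))]
(array([0.53606813, 0.10533633]), np.float64(0.05848958371355486)) [0.53627623 0.10383599 0.18019107]
```

```bash
python3 g.py .4932 .0065 .10 -110
```

```text
36.4 [0.5362 0.104  0.1802] [10.64  0.65  8.01] [ 0.002  0.001 -0.004]
```

Emit:
{"name": "move_arm", "arguments": {
  "targets": [
    [[4,0.3,0],[0,0,0]],
    [[8,0.5,1],[0,0,0]],
    [[10.6,0.6,4],[0,0,0]],
    [[10.6,0.6,8],[0,0,0]],
    [[10.6,0.6,8],[0,0,0]]
  ]
}}

```text
time_s: 37.02
tcp_pos: [0.4919, 0.0061, 0.0982]
eef_rot: [179.7, -0.1, -110.2]
contact_force: [-0.2, -0.0, -0.0]
gripper_width: 0.0227
gripper_force: 40.0
```

```bash
python3 g.py .4932 .0065 .056 -110; python3 l.py 11 .082
```

```text
37.025 [0.4919 0.0061 0.0982] [-0.1  -0.14  4.22] [ 0.006 -0.002 -0.004]
[0.49185451 0.00608024 0.09824595]
wrist pt 0.8 (321, 273) [0.4923 0.0037 0.082 ]
wrist circ ((0.48705390095710754, -0.008174841292202473), 0.0552569255232811) 0.8
scene pt 0.88 (279, 224) [0.4888 0.0031 0.082 ]
scene circ ((0.49600958824157715, 0.002829772885888815), 0.06014157086610794) 0.74
```

Emit:
{"name": "move_arm", "arguments": {
  "targets": [
    [[0,0,1.5],[0,0,0]],
    [[0,0,3],[0,0,0]],
    [[0,0,3.8],[0,0,0]],
    [[0,0,4.2],[0,0,0]],
    [[0,0,4.4],[0,0,0]]
  ]
}}

```text
time_s: 38.1
tcp_pos: [0.4939, 0.0073, 0.056]
eef_rot: [179.9, 0.0, -110.2]
contact_force: [1.0, -0.5, -1.3]
gripper_width: 0.0228
gripper_force: 40.0
```

Emit:
{"name": "move_arm", "arguments": {
  "targets": [
    [[0,0,0.1],[0,0,0]],
    [[0,0,0.2],[0,0,0]],
    [[0,0,0.2],[0,0,0]]
  ]
}}

```text
time_s: 38.48
tcp_pos: [0.494, 0.0074, 0.0544]
eef_rot: [179.9, 0.1, -110.2]
contact_force: [0.2, 0.1, -1.1]
gripper_width: 0.0229
gripper_force: 40.0
```

The plug went in without contact. Push on, still holding the knob.

Emit:
{"name": "move_arm", "arguments": {
  "targets": [
    [[0,0,0.2],[0,0,0]],
    [[0,0,0.4],[0,0,0]],
    [[0,0,0.5],[0,0,0]],
    [[0,0,0.6],[0,0,0]],
    [[0,0,0.6],[0,0,0]]
  ]
}}

```text
time_s: 39.1
tcp_pos: [0.494, 0.0074, 0.0484]
eef_rot: [179.9, 0.1, -110.2]
contact_force: [-0.7, 1.0, 6.8]
gripper_width: 0.0232
gripper_force: 40.0
```

Emit:
{"name": "move_arm", "arguments": {
  "targets": [
    [[0,0,0.1],[0,0,0]],
    [[0,0,0.15],[0,0,0]],
    [[0,0,0.15],[0,0,0]]
  ]
}}

```text
time_s: 39.48
tcp_pos: [0.4941, 0.0074, 0.0483]
eef_rot: [179.9, 0.1, -110.1]
contact_force: [-7.8, 2.2, 24.5]
gripper_width: 0.0235
gripper_force: 40.0
```

Emit:
{"name": "move_arm", "arguments": {
  "targets": [
    [[0,0,0],[0,0,0]],
    [[0,0,-0.1],[0,0,0]],
    [[0,0,-0.1],[0,0,0]],
    [[0,0,-2],[0,0,0]],
    [[0,0,-5],[0,0,0]]
  ],
  "jaw": 5
}}

```text
time_s: 40.1
tcp_pos: [0.493, 0.0069, 0.0961]
eef_rot: [179.8, -0.1, -110.2]
contact_force: [1.2, 0.3, 0.2]
gripper_width: 0.05
gripper_force: 0.0
```

Emit:
{"name": "move_arm", "arguments": {
  "targets": [
    [[0,0,0],[0,0,0]],
    [[0,0,0],[0,0,0]],
    [[0,0,0],[0,0,0]],
    [[0,0,1],[0,0,0]],
    [[0,0,2.5],[0,0,0]]
  ],
  "jaw": 0
}}

```text
time_s: 40.72
tcp_pos: [0.4937, 0.0073, 0.0707]
eef_rot: [179.9, 0.1, -110.2]
contact_force: [0.4, 0.2, -0.8]
gripper_width: 0.0052
gripper_force: 0.0
```

Emit:
{"name": "move_arm", "arguments": {
  "targets": [
    [[0,0,0.2],[0,0,0]],
    [[0,0,0.3],[0,0,0]],
    [[0,0,0.4],[0,0,0]],
    [[0,0,0.5],[0,0,0]],
    [[0,0,0.5],[0,0,0]]
  ]
}}

```text
time_s: 41.35
tcp_pos: [0.4955, 0.007, 0.07]
eef_rot: [-179.9, 0.1, -110.0]
contact_force: [-12.0, -1.8, 43.8]
gripper_width: 0.0007
gripper_force: 21.9
```

Knob top at 0.070 m, so the lid is fully home. Retreat and inspect everything.

Emit:
{"name": "move_arm", "arguments": {
  "targets": [
    [[0,0,-3],[0,0,0]],
    [[0,0,-8],[0,0,0]],
    [[4,0,-13],[0,0,0]],
    [[10,0,-14],[0,0,0]],
    [[16,0,-14],[0,0,0]]
  ]
}}

```text
time_s: 41.98
tcp_pos: [0.4387, -0.1442, 0.207]
eef_rot: [180.0, 0.1, -110.1]
contact_force: [0.8, -0.7, 0.4]
gripper_width: 0.0003
gripper_force: 0.0
```

```bash
python3 -c "
from h import *
c=cap('scene','s12')
for l,z in dict(pot=0,lid=.03,scoop=.008,spout=.027,bead=.01,canister=0,whisk=.01,basket=0).items():
    for d in pinpoint(l,'scene')[:5]:
        if d['score']>.3: v,u=d['location'];print(l,round(d['score'],2),(int(u),int(v)),at(c,u,v,z).round(3)[:2])
a=c['image'][130:280,220:420];cv2.imwrite('pics/s12c.png',cv2.resize(a,None,fx=4,fy=4,interpolation=2))"
```

```text
pot 0.68 (372, 250) [0.687 0.122]
pot 0.59 (342, 219) [0.568 0.174]
pot 0.56 (375, 216) [0.635 0.234]
lid 0.6 (281, 238) [0.489 0.006]
lid 0.54 (313, 173) [0.414 0.259]
lid 0.32 (394, 136) [0.528 0.548]
scoop 0.86 (314, 172) [0.401 0.287]
scoop 0.58 (316, 175) [0.412 0.278]
spout 0.72 (127, 406) [ 0.497 -0.49 ]
spout 0.56 (336, 159) [0.433 0.354]
canister 0.87 (388, 316) [ 0.811 -0.03 ]
whisk 0.88 (127, 410) [ 0.494 -0.494]
basket 0.78 (393, 138) [0.514 0.578]
```

View pics/s12c.png

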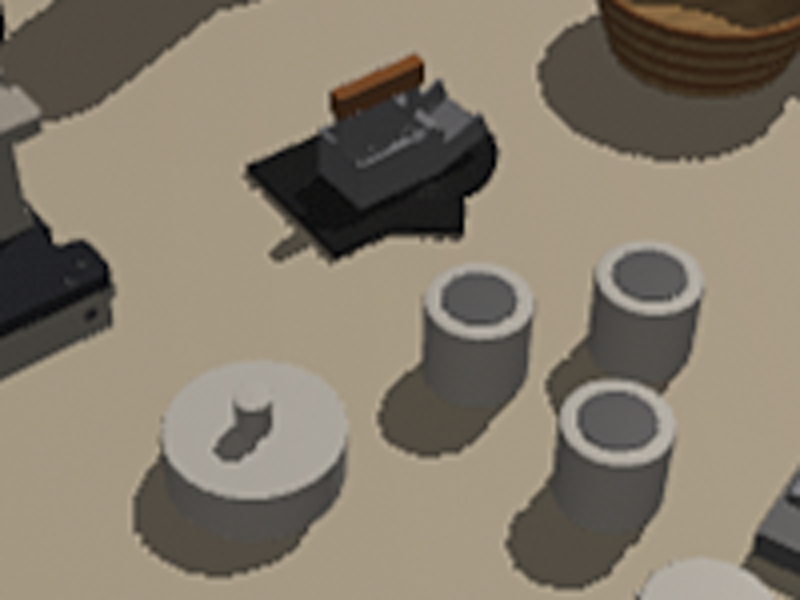

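The picture shows the lid flush on the tub (255,430), all three caps home, and the empty scoop upright on the mitt (405,145).

```bash
python3 -c "
from h import *
print(r.close_job())"
```

```text
the job is handed in; nothing more can be done
None
```

The job is handed in. All five balls are in the tub with its lid pressed fully home, the caps of all three pots are home, and the empty scoop stands upright on the middle of the mitt. The whisk, basket and twist-cap container were left where they were.

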